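Catch the mark in the lid mirror and hold it for the camera

TASK

The grey instrument case has a mirror inside its lid, a cross mark inside on its floor post, and a small level camera facing its front. First swing the hasp clear of the shut lid, then raise the lid until the camera would see the cross, reflected in the lid's mirror, in the middle of its picture. Finish while still holding the lid steady at that angle - do not let go - and leave the loose things around undisturbed.

Things in the scene. Friction and masses are not known exactly. Their poses are not given: they have to be found in the camera images.
- case: Grey case fixed on the bench, 140 mm deep (x), 120 wide (y), 79 high, 5 mm walls. Origin: centre of its underside, z up; -x points out of its front (hasp side, facing the camera), +x to the hinge. (x, y, z) in brackets in other entries are mm in this frame. Lid shut on top: 143 x 120 mm, top at z 90, at z 93 on the small catch plate under the hasp.
- lid_hinge (a point): Middle of the lid's hinge axis, (70, 0, 80); the axis runs along the case's y. The mirror fills nearly all of the lid's underside; its plane contains the hinge axis and is level at z 80 with the lid shut.
- lid (a joint): Lid angle, rad: 0 shut, grows as the front edge rises, stop at 1.9. It swings freely and falls shut by its own weight (about 0.35 kg) when let go; the hasp's nose holds it down while over it. The mirror can show the mark to the camera only between about 0.75 and 1.3 rad.
- lid_bar (a point): Middle of the lid's handle: round steel bar, 10 mm diameter, 88 mm long along the case's y, on two 8 mm posts 80 mm apart. With the lid shut at (-30, 0, 135), 45 mm above the lid; it circles the hinge axis at radius 114 mm. Gripped from straight above, fingers closing along the case's x, the bar turns between the fingers as the lid rises.
- hasp (a joint): Hasp angle about its upright pin, rad: 0 with its nose pointing to the case's +x over the lid; grows counterclockwise seen from above, to the stop at 1.6 with the nose along the front. It starts between 0 and 0.3. Clear of the lid above 1.25. Stays where it is left (light friction, under 0.1 N m).
- hasp_pivot (a point): On the axis of the hasp's upright pin, at knob height: (-90, -40, 118). The hasp is a steel strip 14 mm wide, 5 mm thick (z 95 to 100); its nose reaches 30 mm from the pin, its tail 52 mm the other way.
- hasp_knob (a point): Middle of the upright black round knob on the hasp's tail: 15 mm diameter, gripping part 23 mm tall, top at z 129, 42 mm from the pin axis. At hasp angle 0 it is at (-132, -40, 118); as the angle grows it swings towards the case's -y side.
- mark (a point): The cross mark, 22 mm, on a post on the case's floor, at (-10, 0, 35), 92 mm from the hinge axis.
- lens (a point): Centre of the lens front of the small black camera (42 x 38 x 34 mm, lens 28 mm diameter), fixed on a steel post (220 mm high, base 72 mm diameter) in front of the case at a height that differs from run to run. x is its viewing direction: level, square to the case's front, over its middle; z up. The middle of its picture is the level line along x through this point.
- mark_image (a point): Where the mark's reflection appears to be, behind the mirror (not solid). It turns about the hinge by twice the lid angle a: case frame x = 70 - 92 cos(0.512 + 2a), z = 80 + 92 sin(0.512 + 2a) mm. The mark is in the middle of the picture when this point is at the lens's height with the lid past 0.75 rad.
- jar_blue: Bystander: small white jar, 40 mm diameter, 62 mm high; origin under its centre.
- pot_white: Bystander: small white pot, 46 mm diameter, 30 mm high; origin under its centre.
- tweezers_b: Bystander: steel tweezers lying flat, 122 mm long (its y), 19 mm wide, 8 mm high; origin under the middle.
- masking_tape: Bystander: roll of tape lying flat, 96 mm diameter, 25 mm high; origin under its centre.

How it is judged (in metres and radians):
On the way:
1. the hasp is swung clear of the lid while the lid is still shut (value of joint hasp above 1.25 rad and value of joint lid below 0.08 rad), for 0.2 s.
At the end, for the whole second after the job is handed in: The gripper still holds the lid (finger contact over 0.3 N) nearly motionless (under 0.06 rad/s) between 0.72 and 1.35 rad, with the mark's image within 8 mm above or below the lens's viewing line, and the hasp is still swung off (over 1.15 rad) (z of mark_image in the frame of lens between -0.008 and 0.008 m and value of joint lid between 0.72 and 1.35 rad and velocity of joint lid between -0.06 and 0.06 rad/s and contact force between the fingers and lid above 0.3 N and value of joint hasp above 1.15 rad); the arm keeps its last pose, push and grip.
It fails at once if a loose bystander is moved by more than 25 mm (distance of any of jar_blue, pot_white, tweezers_b, masking_tape from where it was at the start of the episode above 0.025 m).
It fails at once if the lid is raised while the hasp is still over it (value of joint hasp below 0.9 rad and value of joint lid above 0.15 rad).
It also fails if it takes over 53 s, if anything falls off the work surface, if the arm or the gripper's body presses on something with over 40 N, if the wrist force passes 120 N, or if a joint passes its speed limit or range.

ROBOT

A 6-joint arm with a two-finger parallel gripper is mounted at the origin on a cart in front of the work surface, level with it; the furniture and walls round the work are solid. World frame = base frame: x ahead of the robot, y to its left, z up, the work surface at z = 0. Lengths are in mm, angles in rad, forces in N, time in s.
With the tool pointing down it reaches from about 275 to 750 mm from the base axis. Payload 10.2 kg.
Tool frame: the origin (TCP) lies where the fingers leave the gripper's body, on its centre line; the fingertips stand 73 mm ahead of it and the grasp point (between the pads) lies 54 mm ahead of it; z points along the fingers, y is the line along which they close (so a half turn about z gives the same grasp; the last joint's range is limited). The gripper opens to 85 mm and grips with 20 to 120 N. Pads are 22 mm wide; open, the fingers measure 114 mm over their backs; the gripper's body (76 mm by 85 mm) begins 54 mm behind the grasp point. The pads swing forward as they close: fully open they stand 13 mm farther back than shut.
Start: joints at [0.892, 0.313, 1.498, -0, 1.331, -0.223], TCP at [231.108, 471.403, 303.894] pointing down, gripper open.
Joint ranges: [-2.94, 2.94], [-0.97, 2.17], [0.19, 2.56], [-1.23, 4.37], [0.02, 3.11], [-2.88, 2.88]. Speed limits (rad/s): [2.39, 2.39, 3.01, 3.14, 3.14, 3.14].

INTERFACE

Orientations are given as a unit quaternion [w, x, y, z].
In Python, from rig import ctrl gives the robot as it stands.
- The arm moves only by the shell command python3 -m creep 'ROWS' [OPENING] [FORCE]. ROWS is JSON, a list that holds one entry, the list of rows, each a list of 6 numbers: the shift along the world's x, y, z in units of 25 mm (1.0 is 25 mm), then the turn, a rotation vector about the world's x, y, z in units of 5 degrees (1.0 is 5 degrees). In form: [[[x, y, z, ax, ay, az], ...]]. A call has 1 to 20 rows; each row is the pose to reach, as a shift and turn from the pose commanded when the call began; what a row does not reach only later rows make up. A row lasts 1/12 s, in which the tool goes at most 41.7 mm and 7.16 degrees, less where a joint would pass 70% of its speed; a pose out of reach is approached as far as the arm can. A call with a gripper value outside its range is refused whole. OPENING is the finger opening in mm, from 0 to 85.4, set as the call begins (- or left out, the last holds). The fingers move at their own pace and stop on an object; FORCE is the grip in N (left out, the last holds). Time passes only in rows, so rows that repeat a pose let the fingers close. It gives the time, the measured TCP pose, the force, the opening and the grip force at its end, in the units of the state.
- ctrl.sense(): the state, without advancing time (a new reading comes with each control period).
- ctrl.capture(name): name is "side" or "top" or "wrist"; returns a dict with "image" (420x560x3 uint8, red, green, blue), "fx", "fy", "cx", "cy" (pixels), "k1" (the pictures are not rectified: a ray, as slopes to the right and down, at radius r is drawn at 1 + k1 r^2 times it, then the intrinsics apply), "R" (3x3) and "t" (3): a world point X has camera coordinates R X + t. Camera axes: x right, y down, z forward; pixel columns grow to the right and rows downward; lengths in mm; the calibration is good to about 2 mm. A picture is of the moment at which its call begins. There is no depth.
- ctrl.finish_job(): hands the job in; it is judged then, once.
The state is a dict: "time_s": time; "joints": joint angles; "dq": joint speeds; "tau": joint torques, N m; "eef_pos": TCP position; "ee_rot": TCP orientation; "force": force on the tool from outside, world axes, zero at the start; "wrist_torque": the same for the moment, N m; "grip_width": opening from 0.0 (shut) to 1.0 (fully open); "grip_force": force on a finger pad.
Only numpy, scipy, OpenCV 4.12 (cv2) and the standard library are available. Lean on these libraries where they do the work, as an engineer would, in place of code of your own. Each camera call takes 0.05 s, during which the arm holds its last target. There are 200 camera calls.

## Working session

There is one attempt and no reset: what is moved stays moved. The work goes in short steps, Python scripts to look and compute and a shell command to move; the robot and the scene stay as the last step left them, time stands still between calls to the robot, and variables do not carry over. Pictures are saved under pics/ and viewed, at most 13 in all, crops included, and the job is handed in when it is done.

```bash
mkdir -p pics; ls
cat > h.py <<'E'
import numpy as np,cv2,pickle
from rig import ctrl
def ray(c,u,v):
    K=np.array([[c['fx'],0,c['cx']],[0,c['fy'],c['cy']],[0,0,1.]])
    p=cv2.undistortPoints(np.array([[[u,v]]],float),K,np.array([c['k1'],0,0,0.]))[0,0]
    R=np.array(c['R']);t=np.array(c['t'])
    d=R.T@np.array([p[0],p[1],1]);return -R.T@t,d/np.linalg.norm(d)
def plane(c,u,v,z):
    o,d=ray(c,u,v);return o+d*(z-o[2])/d[2]
def proj(c,X):
    R=np.array(c['R']);q=R@np.array(X,float)+np.array(c['t']);x,y=q[:2]/q[2];s=1+c['k1']*(x*x+y*y)
    return np.array([c['fx']*x*s+c['cx'],c['fy']*y*s+c['cy']])
def two(c1,p1,c2,p2):
    o1,d1=ray(c1,*p1);o2,d2=ray(c2,*p2)
    s=np.linalg.lstsq(np.c_[d1,-d2],o2-o1,rcond=None)[0];a=o1+s[0]*d1;b=o2+s[1]*d2
    return (a+b)/2,np.linalg.norm(a-b)
E
python3 - <<'E'
from h import *
s=ctrl.sense();print(s)
for n in ["side","top","wrist"]:
    c=ctrl.capture(n);pickle.dump(c,open(n+'0.pkl','wb'));cv2.imwrite(f'pics/{n}0.png',c['image'][:,:,::-1])
    print(n,np.round(-np.array(c['R']).T@c['t']),c['fx'],c['k1'],np.round(c['R'],2).tolist())
E
```

```text
pics
{'time_s': 0.0, 'joints': array([ 8.91624166e-01,  3.13429367e-01,  1.49843358e+00, -2.40311760e-05,
        1.33099385e+00, -2.23386815e-01]), 'dq': array([-2.38762527e-04, -9.70660135e-04, -7.89555705e-04, -5.85778905e-04,
        3.36596987e-04,  1.88472737e-05]), 'tau': array([ 2.95139907e-04, -4.12254453e+01, -2.59742618e+01, -1.83724292e-04,
        4.02267091e-03, -8.35689406e-06]), 'eef_pos': array([230.98960396, 471.26888456, 303.34689163]), 'ee_rot': array([-2.65157665e-04,  2.25922353e-01,  9.74145108e-01, -5.73888374e-04]), 'force': array([ 0.21156889,  0.12953028, -0.58779431]), 'wrist_torque': array([ 0.02080206, -0.01371011,  0.0488783 ]), 'grip_force': 0.0, 'grip_width': 0.9985432642243908}
side [ 236. 1180.  562.] 526.066273113664 -0.014822455868112474 [[-0.94, -0.35, 0.01], [-0.14, 0.36, -0.92], [0.32, -0.87, -0.39]]
top [ 486.  202. 1066.] 442.82482134384503 -0.07368765531049423 [[0.01, -1.0, 0.03], [-0.99, -0.02, -0.12], [0.12, -0.02, -0.99]]
wrist [157. 507. 374.] 328.6461684295923 -0.054543944642412655 [[0.44, 0.9, -0.0], [0.85, -0.42, 0.32], [0.29, -0.14, -0.95]]
```

View pics/top0.png

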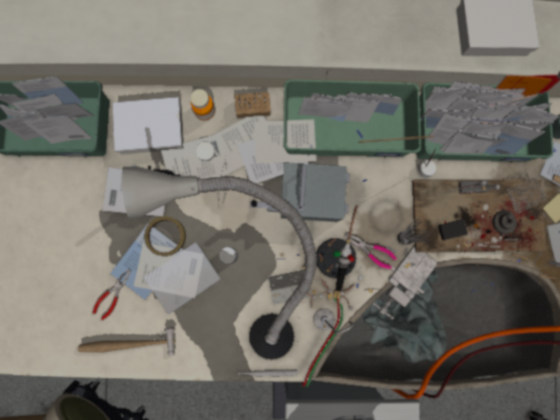

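View pics/side0.png

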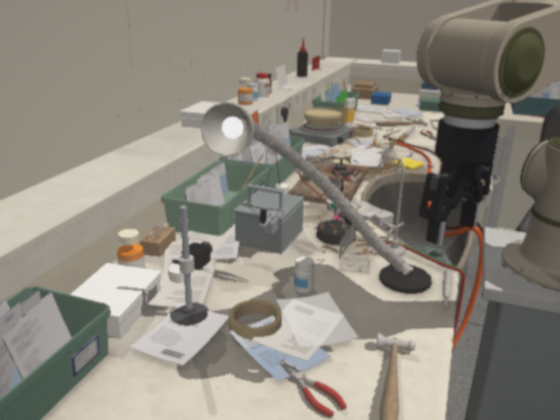

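The top view shows the case at about (315,190) with its front facing left (+y), a lamp neck arching over its lower-left corner, and a dark knob near (254,204). The side view shows the case at (268,218), its handle at (265,190) and the lens camera on its post at (197,255). I'll crop both for precise pixels.

Run:
```python
from h import *
t=cv2.imread('pics/top0.png');s=cv2.imread('pics/side0.png')
cv2.imwrite('pics/tc.png',cv2.resize(t[145:265,205:365],None,fx=5,fy=5,interpolation=cv2.INTER_CUBIC))
cv2.imwrite('pics/sc.png',cv2.resize(s[175:325,150:350],None,fx=4,fy=4,interpolation=cv2.INTER_CUBIC))
T=pickle.load(open('top0.pkl','rb'));S=pickle.load(open('side0.pkl','rb'))
neck=np.array([(232,118),(255,130),(275,140),(310,175),(345,215),(375,245),(400,268)],float)
dense=np.concatenate([np.linspace(a,b,30) for a,b in zip(neck[:-1],neck[1:])])
for p in [(150,190),(200,185),(240,185),(270,200),(295,225),(308,255),(302,290),(280,325)]:
    best=min(((min(np.linalg.norm(dense-proj(S,plane(T,*p,z)),axis=1)),z) for z in range(0,800,5)))
    print(p,best,plane(T,*p,best[1]).round())
```

```text
(150, 190) (np.float64(0.896265047930228), 360) [593. 396. 360.]
(200, 185) (np.float64(0.45608815170216654), 330) [608. 321. 330.]
(240, 185) (np.float64(0.45726409848717914), 305) [613. 255. 305.]
(270, 200) (np.float64(0.743140027346314), 275) [591. 203. 275.]
(295, 225) (np.float64(0.7973875904710207), 210) [552. 154. 210.]
(308, 255) (np.float64(0.674757847426824), 135) [495. 121. 135.]
(302, 290) (np.float64(0.47005536471150516), 70) [418. 129.  70.]
(280, 325) (np.float64(0.7219879641982061), 30) [335. 175.  30.]
```

View pics/tc.png

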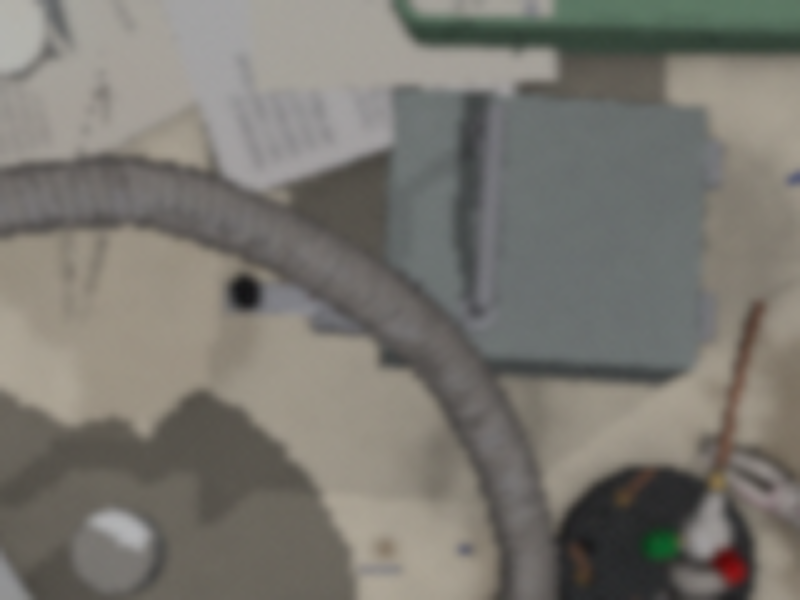

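View pics/sc.png

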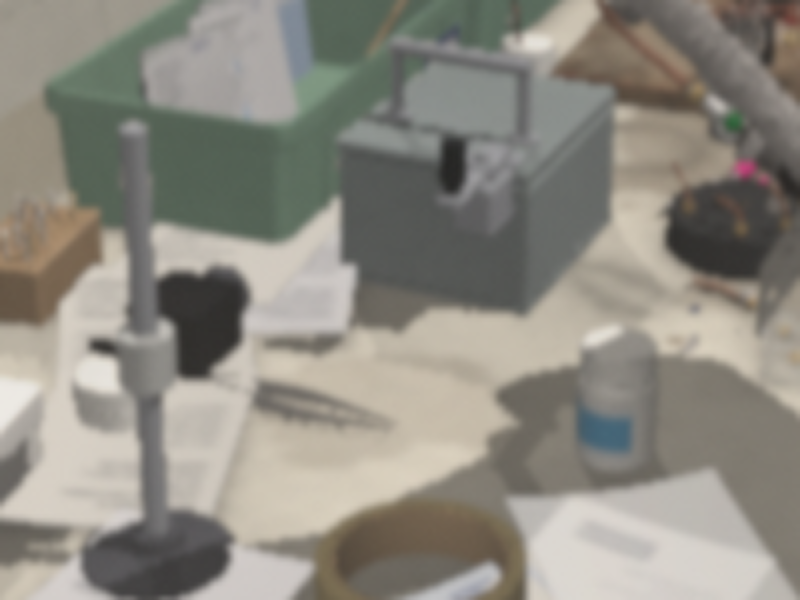

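View pics/wrist0.png

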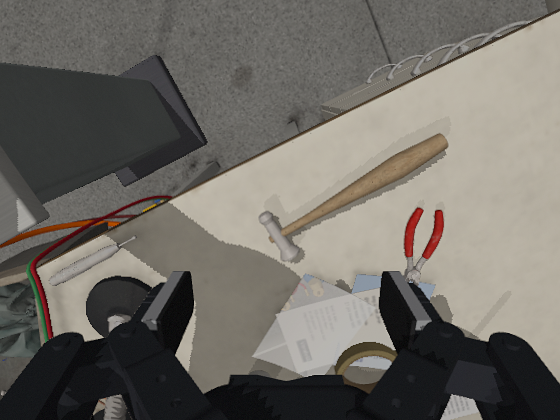

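The crops show:

| Feature | View | Pixel |
|---|---|---|
| Knob top | top | (254,203) |
| Knob | side | (263,216) |
| Bar ends | side | (249,185) and (282,192) |
| Black lens camera, lens at upper right of body | side | about (206,247) |

The wrist view shows only hammer, pliers and tape.

Run:
```python
from h import *
T=pickle.load(open('top0.pkl','rb'));S=pickle.load(open('side0.pkl','rb'))
t=lambda x,y:(205+x/5,145+y/5); s=lambda x,y:(150+x/4,175+y/4)
P=lambda n,v:print(n,np.round(v,1))
for n,p in dict(FL=(397,88),BR=(708,107),Bn=(692,365),Fn=(385,345)).items(): P('lid '+n,plane(T,*t(*p),90))
P('knob top T',plane(T,*t(245,292),129));P('bar far T',plane(T,*t(488,98),140));P('bar near T',plane(T,*t(478,312),140))
for n,p,z in [('base FR',(525,310),0),('base FL',(343,265),0),('base BR',(610,212),0),('lidF far',(340,140),90),('knob',(453,165),118),('bar far',(397,42),138),('bar near',(528,68),138),('post base',(157,565),0),('jar',(617,465),0),('pot',(107,420),0),('tape',(420,560),25),('twA',(255,385),4),('twB',(390,427),4)]: P('S '+n,plane(S,*s(*p),z))
P('jarT',plane(T,228,255,62));P('potT',plane(T,205,150,30));P('tapeT',plane(T,166,237,25))
P('knob2',two(T,t(245,292),S,s(453,138))[0])
# fit case pose by lid corners/bar/hasp: lens on case mid-plane
F=[plane(T,*t(*p),90)[:2] for p in [(397,88),(708,107),(692,365),(385,345)]]
```

```text
lid FL [701.3 171.9  90. ]
lid BR [695.4  31.3  90. ]
lid Bn [578.3  39.1  90. ]
lid Fn [585.1 175.8  90. ]
knob top T [602.9 236.8 129. ]
bar far T [686.7 134.6 140. ]
bar near T [594.7 138.1 140. ]
S base FR [584.4 168.8   0. ]
S base FL [704.4 154.6   0. ]
S base BR [578.6  24.5   0. ]
S lidF far [696.1 174.   90. ]
S knob [600.5 242.  118. ]
S bar far [677.7 133.1 138. ]
S bar near [594.  143.8 138. ]
S post base [658. 468.   0.]
S jar [486.1 308.3   0. ]
S pot [744.6 362.9   0. ]
S tape [533. 454.  25.]
S twA [686.4 308.6   4. ]
S twB [603.3 322.    4. ]
jarT [493.3 295.4  62. ]
potT [741.9 360.3  30. ]
tapeT [533.1 445.4  25. ]
knob2 [602.7 236.7 130.9]
```

Case origin is about (640,105), with its x axis along (-0.045,-0.999). The knob is at (603,237), and the bar at about (641,136,135) agrees with the given sizes. The lamp neck passes over the knob at z of about 290, so I'll reach the knob with the tool tilted 45° from the robot's side.

```bash
python3 -m creep '[[[2,-2,0,-0.5,-1.8,0.9],[4,-4,-0.5,-1,-3.6,1.8],[6,-6,-1,-1.4,-5.4,2.7],[8,-7.5,-2,-1.8,-7.2,3.6],[10.5,-9.2,-2.8,-2.25,-8.78,4.47],[10.5,-9.2,-2.8,-2.25,-8.78,4.47],[10.5,-9.2,-2.8,-2.25,-8.78,4.47],[10.5,-9.2,-2.8,-2.25,-8.78,4.47],[10.5,-9.2,-2.8,-2.25,-8.78,4.47],[10.5,-9.2,-2.8,-2.25,-8.78,4.47],[10.5,-9.2,-2.8,-2.25,-8.78,4.47],[10.5,-9.2,-2.8,-2.25,-8.78,4.47],[10.5,-9.2,-2.8,-2.25,-8.78,4.47],[10.5,-9.2,-2.8,-2.25,-8.78,4.47]]]' 32 30
python3 - <<'E'
from h import *
from scipy.spatial.transform import Rotation as Ro
s=ctrl.sense();q=s['ee_rot'];print(s['eef_pos'].round(1),Ro.from_quat(np.r_[q[1:],q[0]]).as_matrix().round(3).tolist(),s['joints'].round(2))
c=ctrl.capture('wrist');pickle.dump(c,open('wrist1.pkl','wb'));cv2.imwrite('pics/w1.png',c['image'][:,:,::-1])
print(proj(c,[603,237,129]),proj(c,[650,400,110]))
E
```

```text
time_s: 1.32
eef_pos: [493.0, 242.3, 234.3]
ee_rot: [0.383, 0.02, 0.924, -0.008]
force: [0.1, 0.5, -0.9]
grip_width: 0.373
grip_force: 0.0
[493.  242.3 234.3] [[-0.706, 0.043, 0.707], [0.03, 0.999, -0.031], [-0.708, -0.0, -0.707]] [ 0.33  0.28  1.9  -0.91  0.33 -0.42]
[286.07036491 221.84930144] [474.2915056  220.30699156]
```

View pics/w1.png

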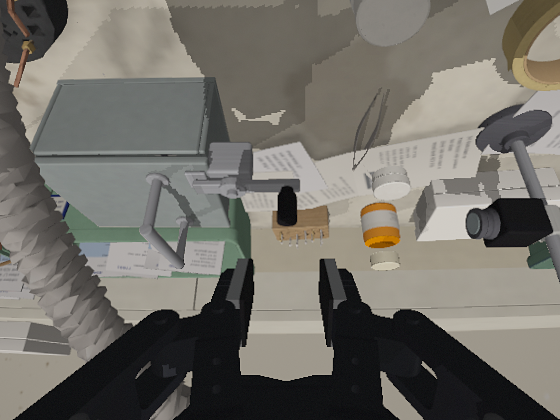

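The wrist view (upside down) shows the knob top at (286,222), exactly where predicted. The lens front is centred near (474,223) and the bar ends are near (157,178) and (183,266). I'll go for the knob and compute the lens height in the same turn.

```bash
python3 - <<'E'
from h import *
c=pickle.load(open('wrist1.pkl','rb'));S=pickle.load(open('side0.pkl','rb'))
ex=np.array([-.045,-.999,0]);ey=np.array([.999,-.045,0]);o=np.array([640,105,0.])
def mid(cc,p):
    a,d=ray(cc,*p);k=(o-a)@ey/(d@ey);return (a+k*d).round(1)
for p in [(474,223),(470,223),(482,223),(545,220)]: print(p,mid(c,p))
print('side body',mid(S,(200.7,255.5)),'side lens',mid(S,(207.5,245)))
print('two',two(c,(474,223),S,(207,246)))
T=pickle.load(open('top0.pkl','rb'))
print('bar near two',two(c,(157,178),T,(205+478/5,145+312/5)),'far',two(c,(183,266),T,(205+488/5,145+98/5)))
im=c['image'][190:260,450:560,::-1];cv2.imwrite('pics/lens.png',cv2.resize(im,None,fx=7,fy=7,interpolation=cv2.INTER_CUBIC))
E
python3 -m creep '[[[0.7,0,-0.7,0,0,0],[1.4,-0.1,-1.4,0,0,0],[2.1,-0.1,-2.1,0,0,0],[2.5,-0.2,-2.5,0,0,0],[2.7,-0.2,-2.7,0,0,0],[2.87,-0.2,-2.85,0,0,0],[2.87,-0.2,-2.85,0,0,0],[2.87,-0.2,-2.85,0,0,0]]]'
```

```text
(474, 223) [653.3 401.  111.1]
(470, 223) [653.2 397.4 111.1]
(482, 223) [653.7 408.4 111.1]
(545, 220) [656.4 469.  108.4]
side body [654.2 420.6 103.5] side lens [653.  394.6 113.1]
two (array([651.31725183, 399.46379081, 112.81294525]), np.float64(1.5595696887942028))
bar near two (array([600.57810759, 134.85186499,  90.30589764]), np.float64(0.35019011900785874)) far (array([687.46462591, 134.08555231, 136.19088402]), np.float64(0.40715897270505347))
time_s: 2.03
eef_pos: [565.1, 236.8, 163.3]
ee_rot: [0.383, 0.02, 0.923, -0.009]
force: [0.5, -0.7, -0.2]
grip_width: 0.372
grip_force: 0.0
```

View pics/lens.png

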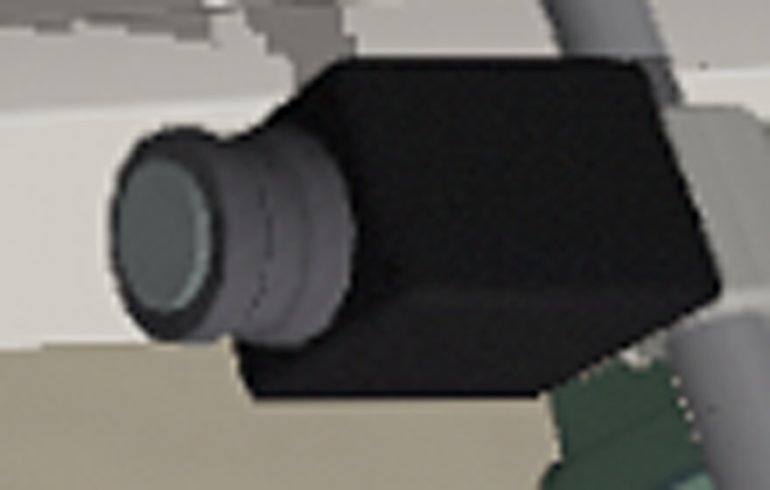

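The lens front is at (473,223.6), which puts the lens at z of about 112 mm. That gives a lid angle of 1.137 rad. Next I'll grip the knob and start the swing.

```bash
python3 -m creep '[[[0,0,0,0,0,0],[0,0,0,0,0,0],[0,0,0,0,0,0],[0,0,0,0,0,0],[0,0,0,0,0,0],[0,0,0,0,0,0]]]' 5 30
python3 -m creep '[[[-0.25,-0.03,0,0,0,0],[-0.52,-0.1,0,0,0,0],[-0.83,-0.25,0,0,0,0],[-1.09,-0.46,0,0,0,0],[-1.26,-0.64,0,0,0,0],[-1.4,-0.85,0,0,0,0],[-1.4,-0.85,0,0,0,0],[-1.4,-0.85,0,0,0,0]]]'
```

```text
time_s: 2.53
eef_pos: [565.1, 239.0, 164.0]
ee_rot: [0.384, 0.018, 0.923, -0.006]
force: [0.9, 12.0, 0.2]
grip_width: 0.161
grip_force: 30.0
time_s: 3.2
eef_pos: [529.0, 219.8, 167.2]
ee_rot: [0.373, 0.017, 0.928, -0.005]
force: [-29.5, 21.6, -2.8]
grip_width: 0.16
grip_force: 32.1
```

The knob has swung to about 1.0 rad, but the force is higher than the hasp should give. I'll look before continuing.

Run:
```python
from h import *
s=ctrl.sense();print(s['force'].round(1),s['wrist_torque'].round(2),s['eef_pos'].round(1),s['tau'].round(1))
a=ctrl.capture('top')['image'][120:330,190:400,::-1];b=ctrl.capture('wrist')['image'][100:310,110:450,::-1]
a=cv2.resize(a,(400,400),interpolation=cv2.INTER_CUBIC);b=cv2.resize(b,(400,247))
o=np.zeros((400,800,3),np.uint8);o[:,:400]=a;o[:247,400:]=b;cv2.imwrite('pics/chk.png',o)
```

```text
[-29.5  21.6  -2.8] [2.65 4.23 2.4 ] [529.  219.8 167.2] [-19.  -44.5 -32.6  -1.8   3.9  -0.1]
```

View pics/chk.png

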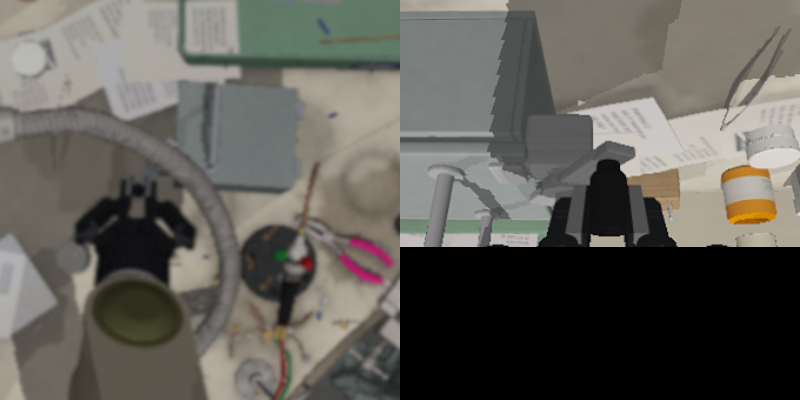

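Run:
```python
from h import *
c=ctrl.capture('wrist')
ex=np.array([-.045,-.999]);ey=np.array([.999,-.045]);P=np.array([603,197.])
f=lambda p:((p-[110,100])*1.176+[400,0]).round()
for h in [.4,.6,.8,.95,1.1,1.3]:
    d=-np.cos(h)*ex-np.sin(h)*ey; n=np.array([-d[1],d[0]])
    print(h,'knob top',f(proj(c,[*(P+42*d),129])),'tail corners',[f(proj(c,[*(P+52*d+k*n),100])) for k in(7,-7)],'nose',f(proj(c,[*(P-30*d),100])))
```

```text
0.4 knob top [652. 242.] tail corners [array([666., 169.]), array([673., 179.])] nose [515. 196.]
0.6 knob top [644. 239.] tail corners [array([654., 162.]), array([669., 172.])] nose [523. 199.]
0.8 knob top [632. 235.] tail corners [array([636., 155.]), array([658., 164.])] nose [531. 202.]
0.95 knob top [620. 233.] tail corners [array([620., 151.]), array([647., 159.])] nose [538. 203.]
1.1 knob top [606. 231.] tail corners [array([601., 147.]), array([633., 154.])] nose [546. 204.]
1.3 knob top [585. 229.] tail corners [array([574., 144.]), array([610., 149.])] nose [556. 206.]
```

The projected tail corners match a hasp angle of about 1.08, and the force is only a radial mismatch of a few mm. I'll continue the swing with an outward correction.

```bash
python3 -m creep '[[[-0.2,0.0,-0.1,0,0,0],[-0.28,-0.15,-0.1,0,0,0],[-0.32,-0.3,-0.1,0,0,0],[-0.35,-0.45,-0.1,0,0,0],[-0.36,-0.56,-0.1,0,0,0],[-0.36,-0.56,-0.1,0,0,0]]]'
python3 - <<'E'
from h import *
c=ctrl.capture('wrist');cv2.imwrite('pics/w2.png',c['image'][100:310,110:450,::-1])
ex=np.array([-.045,-.999]);ey=np.array([.999,-.045]);P=np.array([603,197.])
for h in [1.1,1.2,1.3,1.4,1.5]:
    d=-np.cos(h)*ex-np.sin(h)*ey; n=np.array([-d[1],d[0]])
    print(h,[(proj(c,[*(P+52*d+k*n),100])-[110,100]).round(1) for k in(7,-7)])
E
```

```text
time_s: 3.85
eef_pos: [523.5, 203.1, 168.7]
ee_rot: [0.371, 0.019, 0.929, -0.008]
force: [-10.8, 4.5, -9.6]
grip_width: 0.156
grip_force: 32.3
1.1 [array([209.3, 127.1]), array([234.1, 132.7])]
1.2 [array([198.6, 125.8]), array([225.6, 130.3])]
1.3 [array([187.5, 124.9]), array([216.2, 128.3])]
1.4 [array([176. , 124.4]), array([205.9, 126.7])]
1.5 [array([164.4, 124.5]), array([195.1, 125.4])]
```

View pics/w2.png

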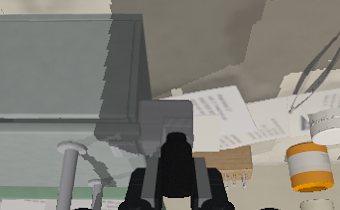

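The strip now lies in line with the view behind the knob, so the hasp is at about 1.45. I'll release, retreat along the tool axis, then rise and untilt.

```bash
python3 -m creep '[[[0,0,0,0,0,0],[0,0,0,0,0,0],[0,0,0,0,0,0],[-0.7,0,0.7,0,0,0],[-1.4,0,1.4,0,0,0],[-2.1,0.1,2.1,0,0,0],[-2.8,0.1,2.8,0,0,0],[-2.8,0.1,2.8,0,0,0]]]' 34 30
python3 -m creep '[[[0,0,1.5,0,1,0],[0,0,3,0,2,0],[0,0,4.5,0.2,4,0],[0,0,6,0.3,6,0],[0,0,7.2,0.3,8,0],[0,0,7.2,0.4,9,0],[0,0,7.2,0.4,9,0],[0,0,7.2,0.4,9,0],[0,0,7.2,0.4,9,0],[0,0,7.2,0.4,9,0]]]' 70
python3 -m creep '[[[0,0,0,0,0,-2],[0,0,0,0,0,-6],[0,0,0,0,0,-18],[0,0,0,0,0,-18],[0,0,0,0,0,-18],[0,0,0,0,0,-18],[0,0,0,0,0,-18],[0,0,0,0,0,-18],[0,0,0,0,0,-18],[0,0,0,0,0,-18],[0,0,0,0,0,-18],[0,0,0,0,0,-18],[0,0,0,0,0,-18],[0,0,0,0,0,-18],[0,0,0,0,0,-18],[0,0,0,0,0,-18]]]'
python3 -m creep '[[[0,0,0,0,0,-2],[0,0,0,0,0,-6],[0,0,0,0,0,-18],[0,0,0,0,0,-18],[0,0,0,0,0,-18],[0,0,0,0,0,-18],[0,0,0,0,0,-18],[0,0,0,0,0,-18],[0,0,0,0,0,-18],[0,0,0,0,0,-18],[0,0,0,0,0,-18],[0,0,0,0,0,-18],[0,0,0,0,0,-18],[0,0,0,0,0,-18],[0,0,0,0,0,-18],[0,0,0,0,0,-18]]]'
python3 - <<'E'
from h import *
from scipy.spatial.transform import Rotation as Ro
s=ctrl.sense();q=s['ee_rot'];print(s['eef_pos'].round(1),Ro.from_quat(np.r_[q[1:],q[0]]).as_matrix().round(3).tolist(),s['joints'].round(2))
E
```

```text
time_s: 4.57
eef_pos: [455.5, 205.5, 244.9]
ee_rot: [0.376, 0.02, 0.926, -0.007]
force: [0.9, -0.4, 1.5]
grip_width: 0.402
grip_force: 0.0
time_s: 5.4
eef_pos: [458.1, 204.2, 420.7]
ee_rot: [-0.011, 0.023, 1.0, -0.0]
force: [0.6, 0.4, -0.9]
grip_width: 0.821
grip_force: 0.0
time_s: 6.73
eef_pos: [456.6, 204.9, 421.3]
ee_rot: [-0.006, 0.722, 0.692, 0.008]
force: [0.5, -0.7, -0.7]
grip_width: 0.818
grip_force: 0.0
time_s: 8.07
eef_pos: [456.6, 204.9, 421.3]
ee_rot: [0.0, 1.0, -0.021, 0.01]
force: [0.5, 0.1, -0.3]
grip_width: 0.819
grip_force: 0.0
[456.6 204.9 421.3] [[0.999, -0.041, 0.02], [-0.041, -0.999, -0.001], [0.02, 0.0, -1.0]] [ 0.19  0.19  1.35 -0.01  1.58  1.8 ]
```

```bash
python3 -m creep '[[[1,-0.4,0,0,0,0],[2.2,-0.8,0,0,0,0],[3.6,-1.3,0,0,0,0],[5,-1.9,0,0,0,0],[6.3,-2.4,0,0,0,0],[7.38,-2.76,0,0.0,0.2,0],[7.38,-2.76,0,0.0,0.2,0],[7.38,-2.76,0,0.0,0.2,0],[7.38,-2.76,0,0.0,0.2,0],[7.38,-2.76,0,0.0,0.2,0]]]'
python3 - <<'E'
from h import *
s=ctrl.sense();print(s['eef_pos'].round(1),s['ee_rot'].round(3),s['joints'].round(2))
c=ctrl.capture('wrist');pickle.dump(c,open('w3.pkl','wb'));cv2.imwrite('pics/w3.png',c['image'][:,:,::-1])
ex=np.array([-.045,-.999]);ey=np.array([.999,-.045]);o=np.array([640,105.])
for k in (-44,0,44): print(proj(c,[*(o-30*ex+k*ey),140]).round())
E
```

```text
time_s: 8.9
eef_pos: [640.2, 136.5, 422.4]
ee_rot: [0.001, 1.0, -0.021, 0.002]
force: [-0.0, 0.1, 0.4]
grip_width: 0.818
grip_force: 0.0
[640.2 136.5 422.4] [ 0.001  1.    -0.021  0.002] [ 0.03  0.6   0.78 -0.    1.77  1.64]
[286. 214.]
[287. 176.]
[287. 135.]
```

View pics/w3.png

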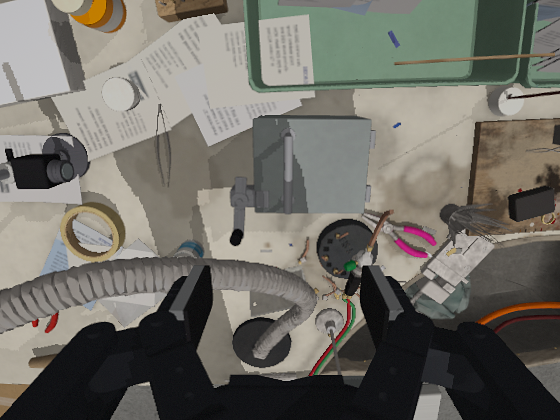

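The view shows the bar from (287,135) to (287,212), as predicted, and the hasp parallel to the front. I'll descend onto the bar and grip it.

```bash
python3 -m creep '[[[0,0,-1.2,0,0,0],[0,0,-2.6,0,0,0],[0,0,-4,0,0,0],[0,0,-5.4,0,0,0],[0,0,-6.6,0,0,0],[0,0,-7.6,0,0,0],[0,0,-8.4,0,0,0],[0,0,-9,0,0,0],[0,0,-9.3,0,0,0],[0,0,-9.3,0,0,0],[0,0,-9.3,0,0,0]]]' 60
python3 -m creep '[[[0,0,0,0,0,0],[0,0,0,0,0,0],[0,0,0,0,0,0],[0,0,0,0,0,0],[0,0,0,0,0,0],[0,0,0,0,0,0],[0,0,0,0,0,0],[0,0,0,0,0,0]]]' 2 40
```

```text
time_s: 9.87
eef_pos: [641.1, 136.2, 190.1]
ee_rot: [0.001, 1.0, -0.022, 0.002]
force: [0.7, 0.5, 0.3]
grip_width: 0.7
grip_force: 0.0
time_s: 10.53
eef_pos: [641.3, 134.5, 189.6]
ee_rot: [0.002, 1.0, -0.022, 0.001]
force: [-2.6, -6.8, 3.2]
grip_width: 0.101
grip_force: 39.1
```

```bash
python3 -m creep '[[[0,-0.07,0,0,0,0],[0,-0.18,0.2,0,0,0],[0,-0.31,0.39,0,0,0],[-0.01,-0.45,0.57,0,0,0],[-0.02,-0.59,0.75,0,0,0],[-0.03,-0.74,0.92,0,0,0],[-0.04,-0.9,1.08,0,0,0],[-0.05,-1.07,1.23,0,0,0],[-0.05,-1.24,1.38,0,0,0],[-0.06,-1.42,1.52,0,0,0],[-0.07,-1.61,1.65,0,0,0],[-0.08,-1.81,1.76,0,0,0],[-0.09,-2.01,1.87,0,0,0],[-0.09,-2.01,1.87,0,0,0]]]'
```

```text
time_s: 11.7
eef_pos: [638.9, 86.6, 238.3]
ee_rot: [-0.001, 1.0, -0.022, 0.002]
force: [-3.8, 8.9, 10.5]
grip_width: 0.093
grip_force: 39.4
```

```bash
python3 -m creep '[[[-0.01,-0.21,0.1,0,0,0],[-0.02,-0.42,0.19,0,0,0],[-0.03,-0.63,0.26,0,0,0],[-0.04,-0.85,0.33,0,0,0],[-0.05,-1.07,0.38,0,0,0],[-0.06,-1.3,0.43,0,0,0],[-0.07,-1.52,0.46,0,0,0],[-0.08,-1.75,0.48,0,0,0],[-0.09,-1.98,0.49,0,0,0],[-0.1,-2.21,0.49,0,0,0],[-0.1,-2.3,0.49,0,0,0],[-0.1,-2.38,0.48,0,0,0],[-0.1,-2.38,0.48,0,0,0],[-0.1,-2.38,0.48,0,0,0],[-0.1,-2.38,0.48,0,0,0],[-0.1,-2.38,0.48,0,0,0]]]'
python3 - <<'E'
from h import *
s=ctrl.sense();print(s['eef_pos'].round(1),s['force'].round(1))
for n in ('side','wrist'):
    c=ctrl.capture(n);pickle.dump(c,open(n+'9.pkl','wb'));cv2.imwrite(f'pics/{n}9.png',c['image'][:,:,::-1])
a=cv2.imread('pics/side9.png')[150:300,170:350]
cv2.imwrite('pics/s9.png',cv2.resize(a,None,fx=4,fy=4,interpolation=cv2.INTER_CUBIC))
E
```

```text
time_s: 13.03
eef_pos: [636.1, 25.7, 248.0]
ee_rot: [0.001, 1.0, -0.022, 0.001]
force: [-5.0, 1.5, 5.5]
grip_width: 0.099
grip_force: 42.4
[636.1  25.7 248. ] [-5.   1.5  5.5]
```

View pics/s9.png

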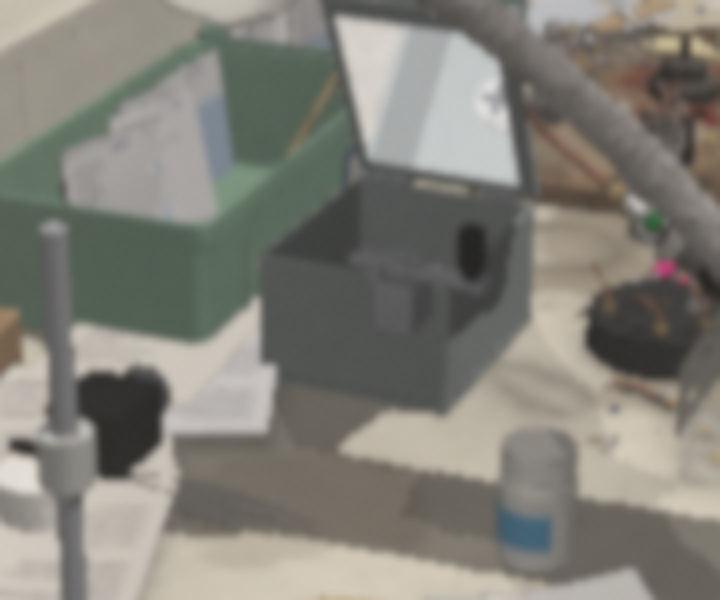

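The lid is open, the hasp is along the front, and the cross's reflection is visible in the mirror at side pixel (293,175). That gives a direct check of the lid angle.

```bash
python3 - <<'E'
from h import *
S=pickle.load(open('side9.pkl','rb'))
ex=np.array([-.045,-.999]);o=np.array([640,104.5])
for a in [1.0,1.05,1.1,1.137,1.17,1.2,1.25]:
    th=.512+2*a; x=70-92*np.cos(th); z=80+92*np.sin(th)
    print(a,round(z,1),proj(S,[*(o+x*ex),z]).round(1))
# angle from the grip point
s=ctrl.sense();p=s['eef_pos'];g=54
print('bar angle',np.arctan2(p[2]-g-80,-(104.5-70-p[1]))-.503, np.arctan2(p[2]-g-80,p[1]-34.5)-.503)
E
python3 -c "
import cv2;a=cv2.imread('pics/side9.png')[160:190,275:310];g=cv2.cvtColor(a,6);import numpy as np
print(g[5:25,8:30])"
```

```text
1.0 134.2 [291.3 167.3]
1.05 126.5 [291.9 169.5]
1.1 118.3 [292.4 172.1]
1.137 112.0 [292.7 174.1]
1.17 106.3 [292.9 175.9]
1.2 100.9 [293.1 177.7]
1.25 91.9 [293.2 180.8]
bar angle 1.1447233196621336 1.1447233196621336
[[198 198 198 199 199 199 197 196 193 188 173 142 104  87  87  88  90  94
  100 105 110 113]
 [197 199 199 199 199 198 198 198 197 196 187 161 117  88  85  85  86  90
   95 101 105 109]
 [198 199 199 199 198 198 199 198 198 198 193 170 125  89  81  80  82  87
   90  95 100 104]
 [199 199 199 199 199 198 198 199 199 200 197 178 134  92  79  79  79  81
   84  89  94  98]
 [200 199 199 199 198 198 199 200 203 205 204 186 143  98  79  76  77  78
   81  85  89  94]
 [199 199 199 199 198 198 201 204 210 214 211 190 146 100  79  75  76  82
   92  92  89  91]
 [199 198 199 198 198 200 203 209 216 219 211 185 142 100  79  75  78  93
  111 110  96  89]
 [199 199 199 198 198 201 205 210 211 212 202 175 139 102  80  76  79  97
  120 119 102  91]
 [199 199 199 198 199 203 207 202 195 191 183 165 139 105  82  77  78  93
  112 116 103  93]
 [200 199 199 199 200 205 209 199 184 175 1
[... 280 characters left out ...]
3 184 190 167 118  82  74  74
   75  79  80  79]
 [200 200 200 200 200 202 209 216 216 207 196 199 206 183 129  85  76  73
   74  77  80  77]
 [200 199 200 200 200 201 204 208 210 208 207 210 212 189 135  88  76  75
   76  82  81  80]
 [200 200 200 200 200 200 201 202 202 203 206 210 210 191 141  94  76  77
   83  91  86  83]
 [200 201 200 200 200 201 201 201 199 198 201 205 207 191 148 100  78  78
   88  97  92  87]
 [200 201 200 201 200 201 200 201 200 199 198 201 201 188 151 104  79  78
   90 101  99  92]
 [200 201 201 201 201 200 201 201 202 200 199 199 197 187 156 111  81  78
   88 102 106 102]
 [200 200 201 201 201 201 201 201 202 201 201 200 199 192 164 117  83  77
   88 101 112 112]]
```

The cross centre is at (292.5,174.3), so the lid angle is about 1.14 and the image is at z of about 111.5. The lens is at 111–113, well within 8 mm. Handing in.

```bash
python3 -m creep '[[[0,0,0,0,0,0],[0,0,0,0,0,0],[0,0,0,0,0,0],[0,0,0,0,0,0]]]'; python3 -c "
from rig import ctrl
print(ctrl.finish_job())"
```

```text
time_s: 13.47
eef_pos: [636.2, 25.8, 248.1]
ee_rot: [0.001, 1.0, -0.022, 0.001]
force: [-4.7, 1.1, 5.6]
grip_width: 0.098
grip_force: 42.4
the job is handed in; nothing more can be done
None
```

I handed the job in at 13.5 s with the hasp swung clear to about 1.45 rad and the gripper holding the lid at about 1.14 rad, which puts the mark's image within about 2 mm of the lens height by my measurements; the hand-in returned no verdict.

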